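# Index the seed hopper over the marked row and hold it

## Task

Get the sowing bench ready for the marked row: first press the red hold-down lever down until its catch keeps it down by itself over the tray's rim, and take your hand off it. Then grip the orange block of the seed hopper and slide it along its rail until its ball clicks into the notch of the yellow index block, and finish while still gripping it there. Leave the tray, the red bottle, the potted seedling and the seed tin where they stand.

Things in the scene. Friction and masses are not known exactly. Their poses are not given: they have to be found in the camera images.
- sower: Fixed sowing bench: plywood board 280 x 450 x 15 mm that carries all. Origin on the table under it (board spans x -135..145, y -260..190 mm); z up, y along the rail, x away from the robot at yaw 0; yaw within 0.3 rad. Rail: aluminium bar 22 mm wide along y at x 75 mm, top 100 mm above the table, on dark posts at y -115 and 175 mm.
- hold_down (a joint): Angle of the sprung lever, rad: 0 up (slopes up 26 deg, as at the start), grows as it is pressed, 0.45 level, 0.52 end stop. Its spring lifts it again if let go early: the catch ball resists from about 0.14, is passed at 0.30 and snaps it on; let go after that it stays at about 0.44. Takes about 2 to 7 N down on the paddle.
- paddle (a point): Top centre of the red paddle at the lever's free end (46 mm along bench x, 42 along y, 10 thick). Hinge axis along bench x through bench y -225, z 75 mm, at x -50; lever points to bench +y, paddle centre 100 mm from the axis. Its top is about 124 mm above the table when up, 81 when level, shifting some 13 mm to bench +y. Free above.
- hopper (a joint): Travel of the seed hopper along the rail, m: 0 to 0.19, growing towards bench +y. It slides with about 1 N of friction and stays where it is left. Starts between 0 and 0.05.
- grip (a point): Middle of the hopper's orange grip block, 150 mm above the table. Block: 22 mm along the rail (bench y), 46 across (bench x), from 125 to 172 mm above the table, on a flat black saddle 56 mm long, 50 across. Free room for a finger at both ends along the rail, and above. A green funnel (52 mm wide, top at 124 mm) sits 115 mm to bench -x.
- ball (a point): Centre of the 10 mm spring-loaded steel ball under the brass barrel of the hopper, when fully out: 40 mm to bench +x of the grip block's middle and 59 mm below it. It moves with the hopper.
- notch (a point): Where the ball's centre lies when in the notch, between two rounded ridges along bench x, 13 mm apart. The ball meets the first ridge 11 to 13 mm before the notch, resists with up to about 10 N, tops it 6.5 mm before, then is pulled into the notch; the second ridge does the same. Always to bench +y of the hopper's start, at hopper travel 0.09 to 0.15.
- tray: Green seed tray with black cells, 150 x 280 x 40 mm, about 0.8 kg, loose on the board. Origin at the centre of its underside, z up, long side along its y. Its rim is 55 mm above the table.
- feed: Red plastic bottle with white cap, 56 mm across, 150 mm tall, upright on the table. Origin at the centre of its underside, z up.
- pot: Black plant pot with a green seedling, 80 mm across, 72 mm tall (120 mm with the leaves), upright on the table. Origin at the centre of its underside, z up.
- tin: Small seed tin with a paper label, 48 mm across, 55 mm tall, upright on the board. Origin at the centre of its underside, z up.
- index: Yellow index block, fixed on the ledge at the rail's bench +x side: 44 mm along the rail, 36 across, top 83 mm above the table, ridges 6 mm higher; a black line on its far face marks the notch, in the middle of its length. Origin under the notch, 70 mm above the table; its axes are the bench's.

How it is judged:
On the way:
1. the hold-down lever stays down on its catch with no finger on it (value of joint hold_down above 0.4 rad and contact force between the fingers and hold_down below 0.2 N), for 0.3 s.
At the end, for the whole second after the job is handed in: Still holding: lever down on its catch (above 0.40 rad), the ball within 2.5 mm of the notch along the rail and at rest, fingers gripping the hopper with over 3 N; tray within 12 mm, bottle, pot and tin within 20 mm of their starts (value of joint hold_down above 0.4 rad and y of ball in the frame of notch between -0.0025 and 0.0025 m and velocity of joint hopper between -0.005 and 0.005 m/s and contact force between the fingers and hopper above 3 N and distance of tray from where it was at the start of the episode below 0.012 m and distance of each of feed, pot, tin from where it was at the start of the episode below 0.02 m); the arm keeps its last pose, push and grip.
It fails at once if the hopper is slid along (over 30 mm) before the tray is held down (value of joint hold_down below 0.3 rad and distance of ball from where it was at the start of the episode above 0.03 m).
It fails at once if the seed tray is shifted (12 mm) or tipped (distance of tray from where it was at the start of the episode above 0.012 m or angle between tray's own z axis and vertical above 0.35 rad).
It fails at once if the bottle is pushed away (20 mm) or tipped (distance of feed from where it was at the start of the episode above 0.02 m or angle between feed's own z axis and vertical above 0.35 rad).
It fails at once if the potted seedling is pushed away (20 mm) or tipped (distance of pot from where it was at the start of the episode above 0.02 m or angle between pot's own z axis and vertical above 0.35 rad).
It fails at once if the seed tin is pushed away (20 mm) or tipped (distance of tin from where it was at the start of the episode above 0.02 m or angle between tin's own z axis and vertical above 0.35 rad).
It also fails if it takes over 59 s, if anything falls off the work surface, if the arm or the gripper's body presses on something with over 40 N, if the wrist force passes 120 N, or if a joint passes its speed limit or range.

## Robot

A 6-joint arm with a two-finger parallel gripper is mounted at the origin on the work surface. World frame = base frame: x ahead of the robot, y to its left, z up, the work surface at z = 0. Lengths are in m, angles in rad, forces in N, time in s.
With the tool pointing down it reaches from about 0.3 to 0.875 m from the base axis. Payload 6.4 kg.
Tool frame: the origin (TCP) lies between the finger pads; the fingertips stand 19 mm ahead of it and the grasp point (between the pads) is the TCP (ctrl.tips_ahead is the z of the fingertips in the tool frame, in m); z points along the fingers, y is the line along which they close (so a half turn about z gives the same grasp; the last joint's range is limited). The gripper opens to 85 mm and grips with 20 to 120 N. Pads are 22 mm wide; open, the fingers measure 114 mm over their backs; the gripper's body (76 mm by 85 mm) begins 54 mm behind the grasp point. The pads swing forward as they close: fully open they stand 13 mm farther back than shut.
Start: joints at [-1.412, 0.181, 1.607, -0, 1.354, -0.206], TCP at [0.205, -0.537, 0.25] pointing down, gripper open.
Joint ranges: [-2.99, 2.99], [-0.89, 2.07], [0.3, 2.58], [-1.14, 4.28], [0, 2.63], [-3.12, 3.12]. Speed limits (rad/s): [2.57, 2.57, 3.01, 3.14, 3.14, 3.14].

## Interface

Orientations are given as a unit quaternion [w, x, y, z].
In Python, from bench import readout, vision, ctrl gives the robot as it stands.
- The arm moves only by the tool play_rows, never from a script. Its arguments are lists of equal length, an entry for each row: "xyz": the shift along the tool's x, y, z in mm, a list of three; "rot": the turn, a rotation vector about the tool's x, y, z in rad, a list of three; "grip": the opening, from 0 (shut) to 1 (fully open). In form: {"xyz": [[x, y, z], ...], "rot": [[rx, ry, rz], ...], "grip": [grip, ...]}. A call has exactly 10 rows; each row is the pose to reach, as a shift and turn from the pose commanded when the call began, along the tool's axes at that moment; what a row does not reach only later rows make up. A row lasts 1/8 s, in which the tool goes at most 62.5 mm and 10.7 degrees, less where a joint would pass 70% of its speed; a pose out of reach is approached as far as the arm can. A call with a gripper value outside its range is refused whole. The fingers move at their own pace and stop on an object; the grip force is fixed at half the most. Time passes only in rows, so rows that repeat a pose let the fingers close, or fill a call up. It gives the time, the measured TCP pose, the force, the opening and the grip force at its end, in the units of the state.
- readout.get_obs(): the state, without advancing time (a new reading comes with each control period).
- vision.camera(name): name is "scene" or "top"; returns a dict with "color" (384x512x3 uint8, red, green, blue), "depth" (384x512 float32, m along the optical axis (not along the pixel's ray), 0 where there is no reading), "camera_matrix" (3x3 intrinsics, pixels), "extrinsics" (4x4, takes a point from camera to world coordinates). Camera axes: x right, y down, z forward; pixel columns grow to the right and rows downward; lengths in m; the calibration is good to about 2 mm. A picture is of the moment at which its call begins.
- ctrl.hand_in(): hands the job in; it is judged then, once.
The state is a dict: "time_s": time; "q": joint angles; "dq": joint speeds; "joint_efforts": joint torques, N m; "eef_pos": TCP position; "eef_rot": TCP orientation; "wrist_force": force on the tool from outside, world axes, zero at the start; "torque": the same for the moment, N m; "opening": opening from 0.0 (shut) to 1.0 (fully open); "grasp_force": force on a finger pad.
Only numpy, scipy, OpenCV 4.12 (cv2) and the standard library are available. Lean on these libraries where they do the work, as an engineer would, in place of code of your own. Each camera call takes 0.05 s, during which the arm holds its last target. There are 200 camera calls.

## Working session

There is one attempt and no reset: what is moved stays moved. The work goes in short steps, Python scripts to look and compute and a tool call to move; the robot and the scene stay as the last step left them, time stands still between calls to the robot, and variables do not carry over. Pictures are saved under pics/ and viewed, at most 10 in all, crops included, and the job is handed in when it is done.

Besides the shell and the picture viewer there is one more tool, called after "Emit:" as name(argument=value, ...) on one line, values as JSON. play_rows: Moves the arm, as the interface text tells. Its arguments: {"type":"object","properties":{"xyz":{"type":"array","items":{"type":"array","items":{"type":"number"}}},"rot":{"type":"array","items":{"type":"array","items":{"type":"number"}}},"grip":{"type":"array","items":{"type":"number"}}},"required":["xyz","rot","grip"]}

```bash
mkdir -p pics
cat > h.py <<'E'
import numpy as np, cv2
from bench import readout, vision, ctrl
def pts(c):
    K=c["camera_matrix"];T=c["extrinsics"];d=c["depth"]
    v,u=np.mgrid[:384,:512]
    p=np.stack([(u-K[0,2])/K[0,0]*d,(v-K[1,2])/K[1,1]*d,d],-1)
    return p@T[:3,:3].T+T[:3,3]
def save(c,n): cv2.imwrite(f"pics/{n}.png",c["color"][:,:,::-1])
E
python3 - <<'E'
from h import *
a=vision.camera("scene");b=vision.camera("top")
cv2.imwrite("pics/a.png",np.vstack([a["color"],b["color"]])[:,:,::-1][:, :])
im=cv2.imread("pics/a.png");cv2.imwrite("pics/a0.png",cv2.resize(im[:384],(800,600)));cv2.imwrite("pics/b0.png",cv2.resize(im[384:],(800,600)))
np.savez("c.npz",ac=a["color"],bc=b["color"],ap=pts(a),bp=pts(b))
for c in(a,b): print(c["camera_matrix"].round(1),c["extrinsics"].round(3))
o=readout.get_obs();print(o)
E
```

```text
[[354.2   0.  263.1]
 [  0.  354.2 195.3]
 [  0.    0.    1. ]] [[-0.387  0.639 -0.665  1.085]
 [ 0.922  0.268 -0.279  0.302]
 [-0.    -0.721 -0.693  0.65 ]
 [ 0.     0.     0.     1.   ]]
[[403.2   0.  260. ]
 [  0.  403.2 190.7]
 [  0.    0.    1. ]] [[ 0.011 -0.988  0.154  0.427]
 [-1.    -0.007  0.026  0.07 ]
 [-0.024 -0.154 -0.988  0.991]
 [ 0.     0.     0.     1.   ]]
{'time_s': 0.1, 'q': array([-1.41227254e+00,  1.81444096e-01,  1.60788327e+00, -2.50694048e-05,
        1.35378199e+00, -2.06312188e-01]), 'dq': array([ 0.00130285,  0.00077652, -0.00281134,  0.00072429,  0.00057054,
        0.0005117 ]), 'joint_efforts': array([ 1.47693554e-03, -4.45875371e+01, -3.52238560e+01, -1.88990443e-04,
        4.04079328e-03,  7.94169466e-06]), 'eef_pos': array([ 0.20508802, -0.53670012,  0.2494989 ]), 'eef_rot': array([-7.58428853e-04,  9.83407152e-01,  1.81410580e-01,  5.88335984e-06]), 'wrist_force': array([ 0.31034219, -0.21113656,  0.27683675]), 'torque': array([ 0.00864702, -0.0287415 ,  0.01174068]), 'grasp_force': 0.0, 'opening': 0.997482903353109}
```

View pics/a0.png

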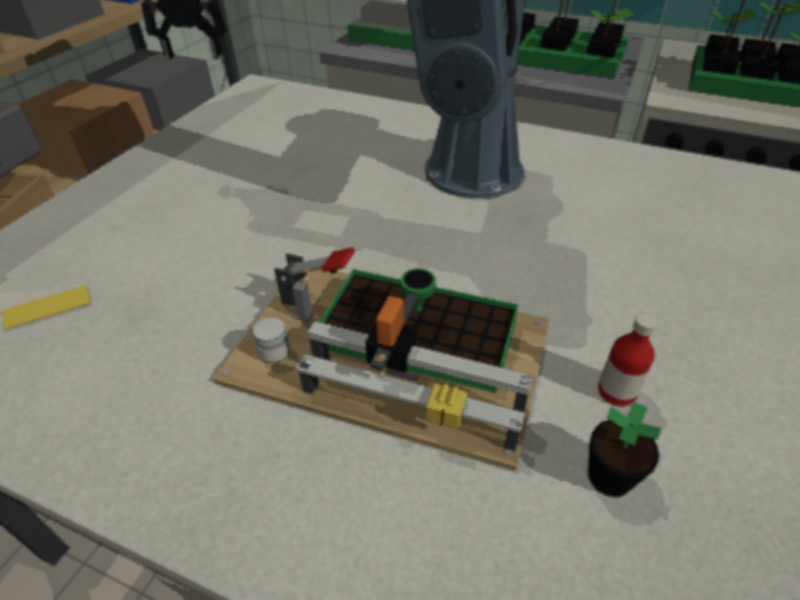

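View pics/b0.png

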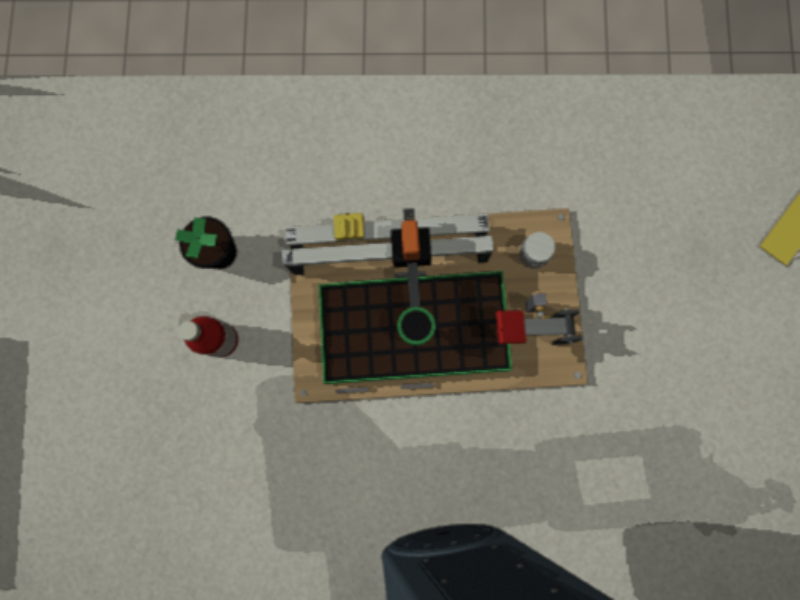

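The scene view shows the paddle at (340,258), the orange block at (390,320) and the yellow index at (447,402). In the top view they are at (511,326), (410,238) and (348,226). The bottle and pot stand past the bench's +y end.

Run:
```python
from h import *
z=np.load("c.npz")
def m(im,p,lo,hi,zr,n,s0=90):
    h=cv2.cvtColor(im,cv2.COLOR_RGB2HSV)
    k=cv2.inRange(h,(lo,s0,60),(hi,255,255))>0
    k&=(p[...,2]>zr[0])&(p[...,2]<zr[1])&(p[...,0]>.2)&(p[...,0]<.9)&(abs(p[...,1])<.24)
    q=p[k]
    if len(q)<5: print(n,len(q));return
    r=cv2.minAreaRect((q[:,:2]*1000).astype(np.float32))
    print(n,len(q),"med",np.median(q,0).round(4),"lo",np.percentile(q,3,0).round(3),"hi",np.percentile(q,97,0).round(3),"rect",np.round(r[0],1),np.round(r[1],1),round(r[2],1))
for v in"ab":
    im,p=z[v+"c"],z[v+"p"]
    m(im,p,0,5,(.09,.14),v+" paddle",150)
    m(im,p,5,16,(.165,.18),v+" griptop",150)
    m(im,p,5,16,(.12,.18),v+" grip",150)
    m(im,p,22,32,(.078,.1),v+" index",120)
    m(im,p,8,24,(.01,.02),v+" board",50)
    h=cv2.cvtColor(im,cv2.COLOR_RGB2HSV)
    k=(h[...,1]<50)&(h[...,2]>90)&(p[...,2]>.094)&(p[...,2]<.106)&(p[...,0]>.45)&(p[...,0]<.75)&(abs(p[...,1])<.2)
    q=p[k][:,:2]*1000
    l=cv2.fitLine(q.astype(np.float32),cv2.DIST_HUBER,0,.01,.01).ravel(); print(v,"rail",len(q),l.round(3),q.min(0),q.max(0))
```

```text
a paddle 165 med [ 0.532  -0.0509  0.1245] lo [ 0.509 -0.07   0.115] hi [ 0.548 -0.035  0.132] rect [527.6 -55.4] [43.6 42.2] 2.6
a griptop 199 med [0.644  0.0883 0.1706] lo [0.621 0.078 0.166] hi [0.663 0.098 0.173] rect [640.6  86.9] [46.6 21.4] 4.0
a grip 423 med [0.6524 0.0909 0.1623] lo [0.623 0.077 0.126] hi [0.663 0.098 0.172] rect [642.1  86.1] [46.2 35.1] 25.5
a index 367 med [0.6823 0.1804 0.0823] lo [0.663 0.16  0.079] hi [0.698 0.2   0.089] rect [679.5 180.2] [38.1 42.7] 4.5
a board 5530 med [0.6739 0.0171 0.014 ] lo [ 0.46  -0.16   0.012] hi [0.718 0.235 0.016] rect [573.9  37.7] [281.7 424.1] 4.2
a rail 758 [ 5.1000e-02 -9.9900e-01  6.4108e+02  9.2182e+01] [ 517.10273002 -111.40306738] [660.43961224 199.7294726 ]
b paddle 363 med [ 0.5225 -0.0498  0.1261] lo [ 0.502 -0.069  0.116] hi [ 0.544 -0.032  0.133] rect [523.1 -50.8] [43.7 40. ] 3.4
b griptop 214 med [0.6358 0.088  0.1723] lo [0.617 0.078 0.167] hi [0.658 0.098 0.175] rect [638.   88.1] [44.4 20.9] 0.6
b grip 232 med [0.6356 0.088  0.1722] lo [0.616 0.077 0.125] hi [0.659 0.098 0.175] rect [571.6  33.3] [213.1  42.4] 38.5
b index 278 med [0.6755 0.182  0.0845] lo [0.66  0.162 0.08 ] hi [0.694 0.202 0.091] rect [677.4 182. ] [36.3 41.7] 4.7
b board 6775 med [ 0.5917 -0.0701  0.0155] lo [ 0.431 -0.167  0.012] hi [0.712 0.234 0.019] rect [572.5  39.2] [279.4 421.5] 4.2
b rail 804 [ 3.6000e-02 -9.9900e-01  6.3765e+02  8.5471e+01] [ 518.62293217 -111.47699833] [657.84119888 199.95435665]
```

Emit:
play_rows(xyz=[[47,-34,0],[95,-69,0],[142,-103,0],[190,-138,0],[237,-172,5],[285,-207,10],[332,-241,20],[380,-276,30],[427,-310,40],[474,-344,50]], rot=[[0,0,0.03],[0,0,0.06],[0,0,0.09],[0,0,0.12],[0,0,0.15],[0,0,0.18],[0,0,0.21],[0,0,0.24],[0,0,0.27],[0,0,0.292]], grip=[0,0,0,0,0,0,0,0,0,0])

```text
time_s: 1.35
eef_pos: [0.5259, -0.0448, 0.1998]
eef_rot: [0.0, 0.999, 0.036, -0.0]
wrist_force: [0.4, 0.1, 0.4]
opening: -0.006
grasp_force: 0.0
```

Run:
```python
from h import *
o=readout.get_obs();print(o["time_s"],o["eef_pos"],o["eef_rot"],o["opening"],o["wrist_force"],ctrl.tips_ahead)
a=vision.camera("scene");im=a["color"][120:300,150:390][:,:,::-1];cv2.imwrite("pics/c.png",cv2.resize(im,(800,600)))
```

```text
1.35 [ 0.52588873 -0.04484325  0.19978367] [ 4.91675665e-05  9.99349914e-01  3.60519350e-02 -6.96578344e-05] -0.006246530579406138 [0.3691189  0.05485354 0.39558386] 0.019
```

View pics/c.png

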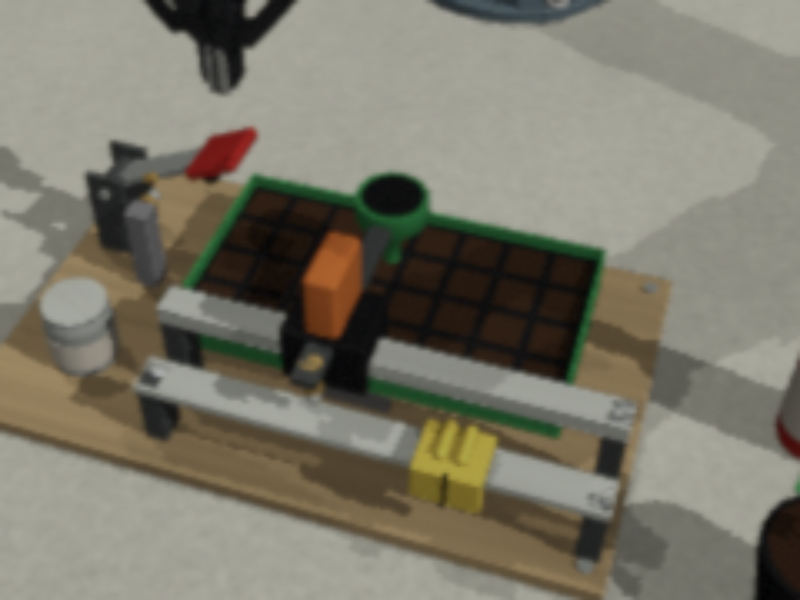

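The shut fingertips at crop pixel (220,88) hang right over the red paddle at (222,150), clear of the funnel at (393,200). I press next.

Emit:
play_rows(xyz=[[0,0,30],[0,0,52],[0,0,60],[0,0,68],[0,0,76],[0,0,84],[0,0,92],[0,0,98],[0,0,102],[0,0,102]], rot=[[0,0,0],[0,0,0],[0,0,0],[0,0,0],[0,0,0],[0,0,0],[0,0,0],[0,0,0],[0,0,0],[0,0,0]], grip=[0,0,0,0,0,0,0,0,0,0])

```text
time_s: 2.65
eef_pos: [0.5251, -0.0467, 0.098]
eef_rot: [-0.0, 0.999, 0.036, -0.0]
wrist_force: [-0.7, 0.6, 2.0]
opening: 0.002
grasp_force: 0.8
```

Emit:
play_rows(xyz=[[0,0,2],[0,0,2],[0,0,-10],[0,0,-30],[0,0,-60],[0,0,-100],[0,0,-120],[0,0,-120],[0,0,-120],[0,0,-120]], rot=[[0,0,0],[0,0,0],[0,0,0],[0,0,0],[0,0,0],[0,0,0],[0,0,0],[0,0,0],[0,0,0],[0,0,0]], grip=[0,0,0,0,0,0,0,0.5,1,1])

```text
time_s: 3.9
eef_pos: [0.5244, -0.0465, 0.2169]
eef_rot: [-0.0, 0.999, 0.036, -0.001]
wrist_force: [0.5, 0.2, -0.4]
opening: 0.633
grasp_force: 0.0
```

Run:
```python
from h import *
a=vision.camera("scene");p=pts(a);h=cv2.cvtColor(a["color"],cv2.COLOR_RGB2HSV)
k=(cv2.inRange(h,(0,150,60),(5,255,255))>0)&(abs(p[...,1])<.15)&(p[...,0]>.4)&(p[...,2]>.06)
print(k.sum(),np.median(p[k],0),np.percentile(p[k],[5,95],axis=0))
o=readout.get_obs();print(o["eef_pos"])
```

```text
239 [ 0.52969768 -0.03947909  0.0813315 ] [[ 0.50670857 -0.05946763  0.0758284 ]
 [ 0.54665034 -0.02228898  0.08333551]]
[ 0.52455405 -0.04651468  0.21703498]
```

Emit:
play_rows(xyz=[[30,-30,0],[65,-66,0],[100,-101,0],[124,-125,0],[124,-125,0],[124,-125,15],[124,-125,30],[124,-125,45],[124,-125,58],[124,-125,64]], rot=[[0,0,0],[0,0,0],[0,0,0],[0,0,0],[0,0,0],[0,0,0],[0,0,0],[0,0,0],[0,0,0],[0,0,0]], grip=[1,1,1,1,1,1,1,1,1,1])

```text
time_s: 5.2
eef_pos: [0.6392, 0.0867, 0.1529]
eef_rot: [-0.0, 0.999, 0.036, -0.001]
wrist_force: [-0.3, 0.4, -0.6]
opening: 1.004
grasp_force: 0.0
```

Emit:
play_rows(xyz=[[0,0,0],[0,0,0],[0,0,0],[0,0,0],[0,0,0],[0,0,0],[0,0,0],[0,0,0],[0,0,0],[0,0,0]], rot=[[0,0,0],[0,0,0],[0,0,0],[0,0,0],[0,0,0],[0,0,0],[0,0,0],[0,0,0],[0,0,0],[0,0,0]], grip=[0.8,0.6,0.4,0.2,0,0,0,0,0,0])

```text
time_s: 6.45
eef_pos: [0.6402, 0.0869, 0.155]
eef_rot: [0.0, 0.999, 0.036, 0.0]
wrist_force: [-1.9, -0.9, 4.9]
opening: 0.255
grasp_force: 60.8
```

Run:
```python
from h import *
o=readout.get_obs();print(o["time_s"],o["eef_pos"],o["eef_rot"],o["opening"],o["wrist_force"],o["grasp_force"])
a=vision.camera("scene");im=a["color"][120:300,150:390][:,:,::-1];cv2.imwrite("pics/d.png",cv2.resize(im,(800,600)))
```

```text
6.45 [0.64016425 0.0869455  0.15503197] [7.72997836e-05 9.99336635e-01 3.64148312e-02 4.93511752e-04] 0.2550225941429551 [-1.94575575 -0.8994903   4.86786615] 60.830615758895874
```

View pics/d.png

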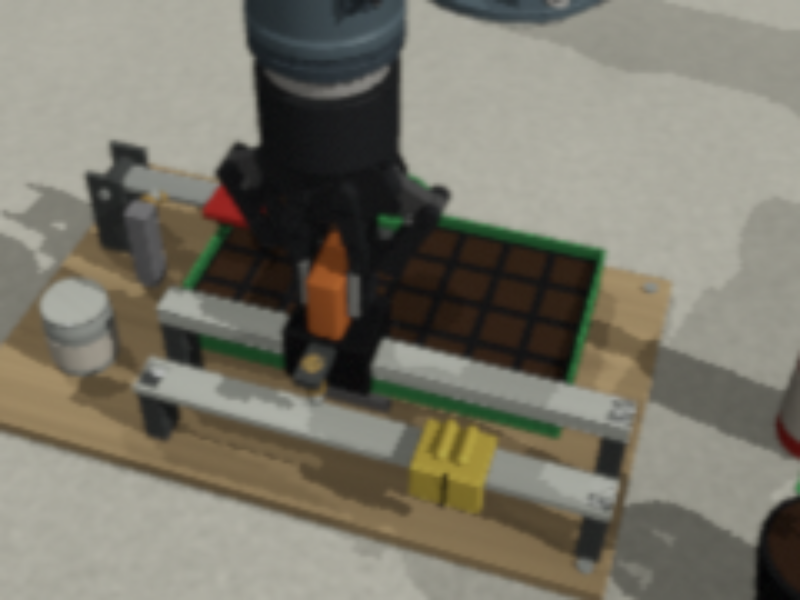

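The pads hold the orange block at (330,290), with the opening at 21.7 mm as it should be. The lever is flat and its paddle stays down at (235,205). Next I slide it short of the first ridge.

Emit:
play_rows(xyz=[[0,-4,0],[0,-12,0],[0,-22,0],[0,-32,0],[0,-42,0],[0,-52,0],[0,-62,0],[0,-69,0],[0,-72,0],[0,-72,0]], rot=[[0,0,0],[0,0,0],[0,0,0],[0,0,0],[0,0,0],[0,0,0],[0,0,0],[0,0,0],[0,0,0],[0,0,0]], grip=[0,0,0,0,0,0,0,0,0,0])

```text
time_s: 7.75
eef_pos: [0.6349, 0.1593, 0.155]
eef_rot: [-0.0, 0.999, 0.037, 0.001]
wrist_force: [-1.8, 0.0, 6.3]
opening: 0.249
grasp_force: 61.0
```

```bash
cat > s.py <<'E'
from h import *
import sys
o=readout.get_obs();print(o["time_s"],o["eef_pos"].round(4),o["eef_rot"].round(4),o["wrist_force"].round(2),o["torque"].round(2),o["grasp_force"])
r=np.array([-.0727,.9974])
for n in("scene","top"):
    a=vision.camera(n);p=pts(a);h=cv2.cvtColor(a["color"],cv2.COLOR_RGB2HSV)
    for nm,lo,hi,z0,z1 in(("grip",5,16,.128,.18),("index",22,32,.078,.1)):
        k=(cv2.inRange(h,(lo,120,60),(hi,255,255))>0)&(abs(p[...,1])<.24)&(p[...,0]>.58)&(p[...,2]>z0)&(p[...,2]<z1)
        q=p[k]; y=q[:,:2]@r; print(n,nm,k.sum(),np.percentile(y,[2,98]).round(4),np.percentile(y,[2,98]).mean().round(4))
    if len(sys.argv)>1 and n=="scene":
        im=a["color"][170:290,210:370][:,:,::-1];cv2.imwrite(f"pics/{sys.argv[1]}.png",cv2.resize(im,(800,600),interpolation=cv2.INTER_CUBIC))
E
python3 s.py e
```

```text
7.75 [0.6349 0.1593 0.155 ] [-2.000e-04  9.993e-01  3.660e-02  5.000e-04] [-1.82  0.04  6.32] [-0.02  0.1  -0.06] 61.00742697715759
scene grip 340 [0.103  0.1246] 0.1138
scene index 350 [0.1104 0.151 ] 0.1307
top grip 104 [0.1051 0.126 ] 0.1155Traceback (most recent call last):
  File "s.py", line 9, in <module>
    q=p[k]; y=q[:,:2]@r; print(n,nm,k.sum(),np.percentile(y,[2,98]).round(4),np.percentile(y,[2,98]).mean().round(4))
                                            ~~~~~~~~~~~~~^^^^^^^^^^
    return _quantile_unchecked(
        a, q, axis, out, overwrite_input, method, keepdims, weights)
    return _ureduce(a,
                    func=_quantile_ureduce_func,
    ...<5 lines>...
                    overwrite_input=overwrite_input,
                    method=method)
    r = func(a, **kwargs)
    result = _quantile(arr,
                       quantiles=q,
    ...<2 lines>...
                       out=out,
                       weights=wgt)
    slices_having_nans = np.isnan(arr[-1, ...])
                                  ~~~^^^^^^^^^
IndexError: index -1 is out of bounds for axis 0 with size 0
```

View pics/e.png

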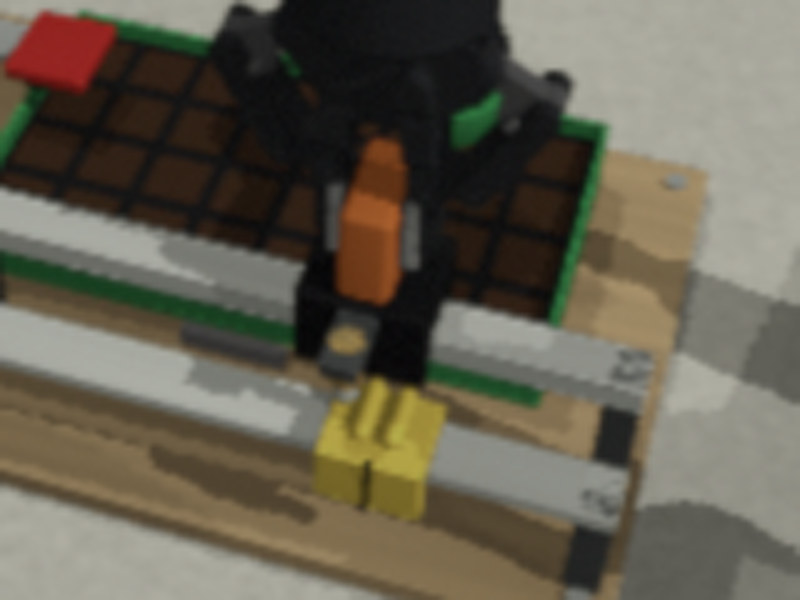

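The ball carrier at (345,350) is just short of the first ridge at (370,410). About 17–18 mm remain. I creep on and watch the force.

Emit:
play_rows(xyz=[[0,-1,0],[0,-2,0],[0,-3,0],[0,-4,0],[0,-5,0],[0,-6,0],[0,-7,0],[0,-8,0],[0,-8,0],[0,-8,0]], rot=[[0,0,0],[0,0,0],[0,0,0],[0,0,0],[0,0,0],[0,0,0],[0,0,0],[0,0,0],[0,0,0],[0,0,0]], grip=[0,0,0,0,0,0,0,0,0,0])

```text
time_s: 9.1
eef_pos: [0.6345, 0.1642, 0.155]
eef_rot: [0.002, 0.999, 0.036, 0.0]
wrist_force: [-2.8, -9.1, 6.8]
opening: 0.248
grasp_force: 61.0
```

Emit:
play_rows(xyz=[[0,-0.5,0],[0,-1,0],[0,-1.5,0],[0,-2,0],[0,-2,0],[0,-2,0],[0,-2,0],[0,-2,0],[0,-2,0],[0,-2,0]], rot=[[0,0,0],[0,0,0],[0,0,0],[0,0,0],[0,0,0],[0,0,0],[0,0,0],[0,0,0],[0,0,0],[0,0,0]], grip=[0,0,0,0,0,0,0,0,0,0])

```text
time_s: 10.35
eef_pos: [0.6343, 0.1674, 0.155]
eef_rot: [0.001, 0.999, 0.036, 0.0]
wrist_force: [-1.5, -5.2, 6.1]
opening: 0.255
grasp_force: 61.1
```

Emit:
play_rows(xyz=[[0,-0.5,0],[0,-1,0],[0,-1.5,0],[0,-2,0],[0,-2,0],[0,-2,0],[0,-2,0],[0,-2,0],[0,-2,0],[0,-2,0]], rot=[[0,0,0],[0,0,0],[0,0,0],[0,0,0],[0,0,0],[0,0,0],[0,0,0],[0,0,0],[0,0,0],[0,0,0]], grip=[0,0,0,0,0,0,0,0,0,0])

```text
time_s: 11.6
eef_pos: [0.6341, 0.1701, 0.155]
eef_rot: [0.0, 0.999, 0.036, 0.0]
wrist_force: [-1.1, -1.9, 5.5]
opening: 0.251
grasp_force: 61.1
```

The ridge top is near TCP y 0.170, as predicted, so the notch should be about 6.5 mm on.

Emit:
play_rows(xyz=[[0,-0.5,0],[0,-1,0],[0,-1.5,0],[0,-2,0],[0,-2,0],[0,-2,0],[0,-2,0],[0,-2,0],[0,-2,0],[0,-2,0]], rot=[[0,0,0],[0,0,0],[0,0,0],[0,0,0],[0,0,0],[0,0,0],[0,0,0],[0,0,0],[0,0,0],[0,0,0]], grip=[0,0,0,0,0,0,0,0,0,0])

```text
time_s: 12.85
eef_pos: [0.6339, 0.1726, 0.155]
eef_rot: [0.0, 0.999, 0.036, 0.0]
wrist_force: [-0.6, -1.4, 4.7]
opening: 0.25
grasp_force: 61.0
```

Emit:
play_rows(xyz=[[0,-0.5,0],[0,-1,0],[0,-1.5,0],[0,-2,0],[0,-2,0],[0,-2,0],[0,-2,0],[0,-2,0],[0,-2,0],[0,-2,0]], rot=[[0,0,0],[0,0,0],[0,0,0],[0,0,0],[0,0,0],[0,0,0],[0,0,0],[0,0,0],[0,0,0],[0,0,0]], grip=[0,0,0,0,0,0,0,0,0,0])

```text
time_s: 14.1
eef_pos: [0.6337, 0.1751, 0.155]
eef_rot: [-0.0, 0.999, 0.036, 0.001]
wrist_force: [-1.1, 0.1, 5.6]
opening: 0.247
grasp_force: 61.0
```

```bash
sed -i 's/print(n,nm/len(q) and print(n,nm/;s/print(n,nm,k.sum(),np/print(n,nm,k.sum(),np/' s.py; sed -i 's/; y=q\[:,:2\]@r; len/; y=q[:,:2]@r; len/' s.py; python3 s.py f
```

```text
14.1 [0.6337 0.1751 0.155 ] [-2.000e-04  9.993e-01  3.650e-02  5.000e-04] [-1.12  0.11  5.63] [ 0.08  0.2  -0.04] 60.9914767742157
scene grip 351 [0.1189 0.1405] 0.1297
scene index 341 [0.1097 0.151 ] 0.1303
top grip 71 [0.1256 0.1407] 0.1332
```

View pics/f.png

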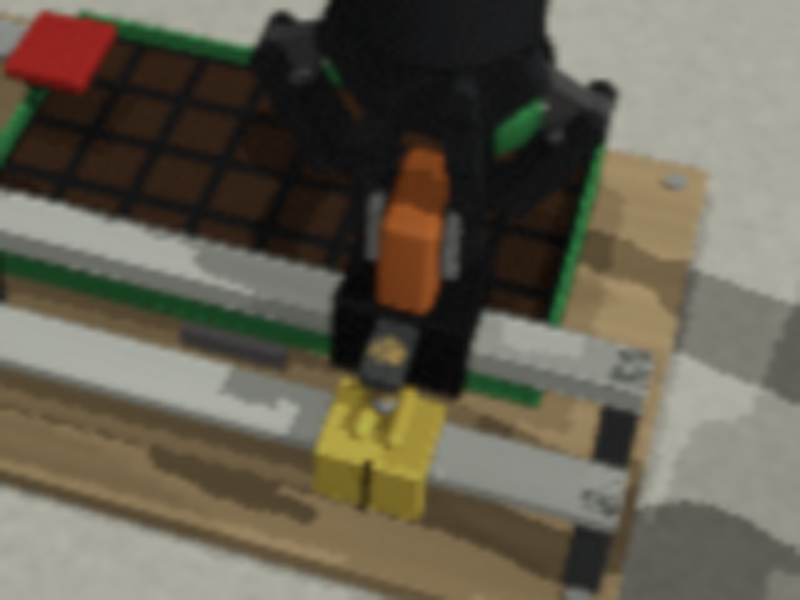

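The ball at (385,405) sits between the two ridges, and the scene estimate is 0.6 mm short of centre. I'll probe the force just past this point to find the centre.

Emit:
play_rows(xyz=[[0,-0.5,0],[0,-1,0],[0,-1.5,0],[0,-1.5,0],[0,-1.5,0],[0,-1.5,0],[0,-1.5,0],[0,-1.5,0],[0,-1.5,0],[0,-1.5,0]], rot=[[0,0,0],[0,0,0],[0,0,0],[0,0,0],[0,0,0],[0,0,0],[0,0,0],[0,0,0],[0,0,0],[0,0,0]], grip=[0,0,0,0,0,0,0,0,0,0])

```text
time_s: 15.45
eef_pos: [0.6337, 0.1762, 0.155]
eef_rot: [0.0, 0.999, 0.036, 0.0]
wrist_force: [-1.4, -1.1, 5.9]
opening: 0.252
grasp_force: 61.0
```

Emit:
play_rows(xyz=[[0,-0.5,0],[0,-1,0],[0,-1.5,0],[0,-1.5,0],[0,-1.5,0],[0,-1.5,0],[0,-1.5,0],[0,-1.5,0],[0,-1.5,0],[0,-1.5,0]], rot=[[0,0,0],[0,0,0],[0,0,0],[0,0,0],[0,0,0],[0,0,0],[0,0,0],[0,0,0],[0,0,0],[0,0,0]], grip=[0,0,0,0,0,0,0,0,0,0])

```text
time_s: 16.7
eef_pos: [0.6336, 0.1767, 0.155]
eef_rot: [0.001, 0.999, 0.036, 0.0]
wrist_force: [-1.5, -5.1, 5.1]
opening: 0.252
grasp_force: 61.1
```

The force climbs sharply at y 0.1767, so the ball is on the second ridge's flank and the notch is near 0.176. I back off the push.

Emit:
play_rows(xyz=[[0,0.5,0],[0,1,0],[0,1.5,0],[0,2,0],[0,2,0],[0,2,0],[0,2,0],[0,2,0],[0,2,0],[0,2,0]], rot=[[0,0,0],[0,0,0],[0,0,0],[0,0,0],[0,0,0],[0,0,0],[0,0,0],[0,0,0],[0,0,0],[0,0,0]], grip=[0,0,0,0,0,0,0,0,0,0])

```text
time_s: 17.95
eef_pos: [0.6337, 0.1759, 0.1551]
eef_rot: [-0.0, 0.999, 0.036, 0.001]
wrist_force: [-2.0, 0.3, 5.9]
opening: 0.246
grasp_force: 61.0
```

```bash
python3 s.py g
```

```text
17.95 [0.6337 0.1759 0.1551] [-1.000e-04  9.993e-01  3.640e-02  5.000e-04] [-1.98  0.32  5.92] [0.01 0.19 0.02] 61.014554500579834
scene grip 351 [0.119  0.1412] 0.1301
scene index 339 [0.1097 0.151 ] 0.1303
top grip 65 [0.1277 0.1429] 0.1353
```

View pics/g.png

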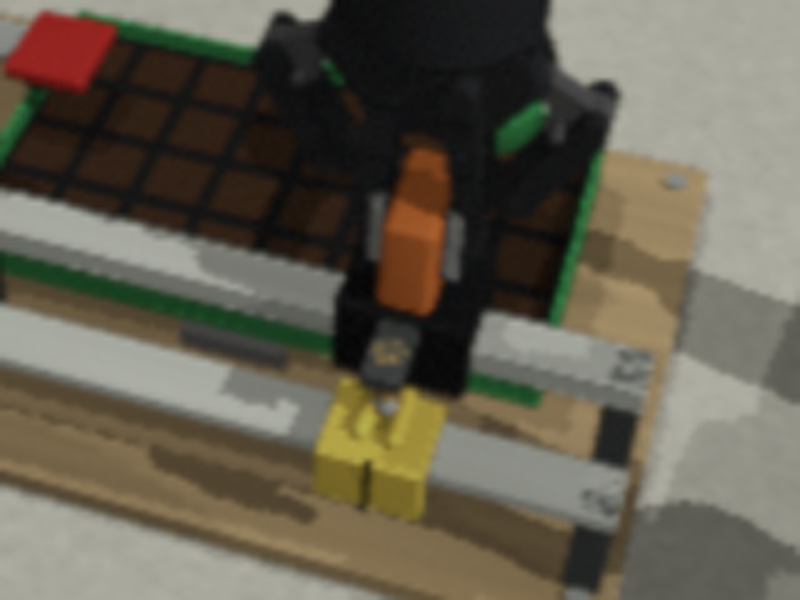

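The ball at (387,407) lies between the ridges, in line with the notch mark at (367,485). The scene view puts it within 0.2 mm, the force along the rail is about zero, and the lever is still down at (60,50).

```bash
python3 -c "
from bench import ctrl
print(ctrl.hand_in())"
```

```text
the job is handed in; nothing more can be done
None
```

I handed in the job with the lever latched down and the hopper still gripped, its ball in the notch (about 0.2 mm off by the scene camera); no verdict came back, and I did not re-measure the tray, bottle, pot or tin at the end.

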